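Scrape the marked plate clean, then hold the spring calipers squeezed to its lines

TASK

Holding the red scraper block, wipe all the loose drill chips off the marked blue steel plate, then put the scraper down on the bench clear of the plate. Pick up the spring calipers, hold them flat just above the plate without resting on it, along the two yellow lines, and squeeze the legs until each tip is over its own line; keep that gap steady and finish still holding it there, so that I can run the nut up. Leave the paint can and the green cap where they are, and do not push chips with the fingers.

Things in the scene. Friction and masses are not known exactly. Their poses are not given: they have to be found in the camera images.
- plate: Dark blue steel plate, fixed, 150 mm along its x, 110 mm along its y, 12 mm thick; origin at the centre of its underside on the bench. Two yellow lines 4 mm wide run its whole length along x, centred at y = +17 and -17 mm, so 34 mm apart. Four small drilled holes near the corners, level with the face. At the start five chips lie on it.
- chip0: Loose curled bright steel drill chip, about 20 x 9 x 9 mm, 10 g; origin at the middle of its underside. Off the plate once its middle is beyond the plate's edge.
- chip1: Loose curled bright steel drill chip, about 20 x 9 x 9 mm, 10 g; origin at the middle of its underside. Off the plate once its middle is beyond the plate's edge.
- chip2: Loose curled bright steel drill chip, about 20 x 9 x 9 mm, 10 g; origin at the middle of its underside. Off the plate once its middle is beyond the plate's edge.
- chip3: Loose curled bright steel drill chip, about 20 x 9 x 9 mm, 10 g; origin at the middle of its underside. Off the plate once its middle is beyond the plate's edge.
- chip4: Loose curled bright steel drill chip, about 20 x 9 x 9 mm, 10 g; origin at the middle of its underside. Off the plate once its middle is beyond the plate's edge.
- scraper_grip (a point): Grip point of the scraper block, in its middle, 55 mm above its flat underside. The block stands upright on the bench: a red foot with a rubber sole, 40 mm along its x, 136 mm along its y, 22 mm high, and on it an upright wooden handle 26 mm thick along x, 100 mm long along y, reaching 80 mm above the underside. Pinch the handle across x. About 0.28 kg.
- calipers_grip (a point): Middle of the steel spring calipers, half-way between the two black finger sleeves and half-way up (8 mm above the bench as they lie flat). x points to the tips, y across the legs to the left leg, z up. Sleeves: 36 mm long, centred beside this point, 16 mm high, 62 mm over their outsides at rest, 49 mm (and parallel) at a 34 mm tip gap. Pinch them across y. 0.15 kg; balance point 25 mm behind.
- calipers: The same calipers, point on the underside below calipers_grip, same axes. The hinge is 100 mm behind this point (-x), the knob ends 146 mm behind it; a brass screw and nut cross the legs about 40 mm behind it and stick out to y = +55 mm. Both legs move alike, so this point stays on the middle line.
- tip_l (a point): End of the left leg's turned-in tip (y > 0 side), about 72 mm ahead of calipers_grip, half-way up the calipers (8 mm above the underside). The tip gap is the distance from tip_l to tip_r: 56 mm at rest; it shrinks about 1.7 mm for each mm by which the sleeves are squeezed together.
- tip_r (a point): End of the right leg's turned-in tip (y < 0 side), otherwise as tip_l.
- leg_l (a joint): Closing angle of the left caliper leg (rad): 0 at rest (widest, stopped by the nut), 0.064 at a tip gap of 34 mm, at most 0.13; the right leg follows it. Sprung open: a leg begins to move at about 7 N on its sleeve and takes about 13 N at a 34 mm gap; let go, it springs back.
- cap: Bystander, to be left alone: green dome-shaped iron cap with a lug, 84 mm wide, 53 mm high, 0.35 kg; origin at the centre of its underside.
- paint_can: Bystander, to be left alone: upright paint can, 56 mm across, 110 mm high, 0.3 kg; origin at the centre of its underside.
Not all that is in view belongs to the job. What is shaped like the part that bears scraper_grip but pink or purple is not meant.

How it is judged:
On the way, in this order (a step that is already met when the one before it is completed fails the run):
1. all chips are off the plate, with the scraper still held and the calipers not yet moved ((x of chip0 in the frame of plate above 0.075 m or x of chip0 in the frame of plate below -0.075 m or y of chip0 in the frame of plate above 0.055 m or y of chip0 in the frame of plate below -0.055 m) and (x of chip1 in the frame of plate above 0.075 m or x of chip1 in the frame of plate below -0.075 m or y of chip1 in the frame of plate above 0.055 m or y of chip1 in the frame of plate below -0.055 m) and (x of chip2 in the frame of plate above 0.075 m or x of chip2 in the frame of plate below -0.075 m or y of chip2 in the frame of plate above 0.055 m or y of chip2 in the frame of plate below -0.055 m) and (x of chip3 in the frame of plate above 0.075 m or x of chip3 in the frame of plate below -0.075 m or y of chip3 in the frame of plate above 0.055 m or y of chip3 in the frame of plate below -0.055 m) and (x of chip4 in the frame of plate above 0.075 m or x of chip4 in the frame of plate below -0.075 m or y of chip4 in the frame of plate above 0.055 m or y of chip4 in the frame of plate below -0.055 m) and contact force between scraper and the fingers above 1 N and distance of calipers from where it was at the start of the episode below 0.03 m), for 0.2 s.
2. the scraper is let go and the calipers are picked up (contact force between scraper and the fingers below 0.2 N and contact force between calipers and the fingers above 2 N and height (world z) of calipers_grip above 0.02 m), for 0.2 s.
At the end, for the whole second after the job is handed in: Robot holds the calipers still, flat (11 deg), touching no plate or scraper; tips 7.5-32.5 mm above the plate face, within its length; tip gap 34 +-3 mm, each tip within 4.5 mm of its own line, either way round; all chips off the plate; scraper released, at rest on the bench, not touching the plate ((x of chip0 in the frame of plate above 0.075 m or x of chip0 in the frame of plate below -0.075 m or y of chip0 in the frame of plate above 0.055 m or y of chip0 in the frame of plate below -0.055 m) and (x of chip1 in the frame of plate above 0.075 m or x of chip1 in the frame of plate below -0.075 m or y of chip1 in the frame of plate above 0.055 m or y of chip1 in the frame of plate below -0.055 m) and (x of chip2 in the frame of plate above 0.075 m or x of chip2 in the frame of plate below -0.075 m or y of chip2 in the frame of plate above 0.055 m or y of chip2 in the frame of plate below -0.055 m) and (x of chip3 in the frame of plate above 0.075 m or x of chip3 in the frame of plate below -0.075 m or y of chip3 in the frame of plate above 0.055 m or y of chip3 in the frame of plate below -0.055 m) and (x of chip4 in the frame of plate above 0.075 m or x of chip4 in the frame of plate below -0.075 m or y of chip4 in the frame of plate above 0.055 m or y of chip4 in the frame of plate below -0.055 m) and ((y of tip_l in the frame of plate between 0.0125 and 0.0215 m and y of tip_r in the frame of plate between -0.0215 and -0.0125 m) or (y of tip_l in the frame of plate between -0.0215 and -0.0125 m and y of tip_r in the frame of plate between 0.0125 and 0.0215 m)) and distance between tip_l and tip_r between 0.031 and 0.037 m and x of tip_l in the frame of plate between -0.075 and 0.075 m and z of tip_l in the frame of plate between 0.0195 and 0.0445 m and x of tip_r in the frame of plate between -0.075 and 0.075 m and z of tip_r in the frame of plate between 0.0195 and 0.0445 m and angle between calipers's own z axis and vertical below 0.2 rad and contact force between calipers and the fingers above 2 N and contact force between each of calipers, scraper and plate below 0.2 N and contact force between calipers and scraper below 0.2 N and linear speed of each of calipers, scraper below 0.02 m/s and velocity of joint leg_l between -0.05 and 0.05 rad/s and height (world z) of scraper_grip below 0.065 m and contact force between scraper and the arm below 0.2 N and contact force between scraper and the fingers below 0.2 N); the arm keeps its last pose, push and grip.
It fails at once if a bystander is moved by more than 25 mm (distance of any of cap, paint_can from where it was at the start of the episode above 0.025 m).
It fails at once if the fingers push a chip (contact force between any of chip0, chip1, chip2, chip3, chip4 and the fingers above 2 N).
It also fails if it takes over 64 s, if anything falls off the work surface, if the arm or the gripper's body presses on something with over 40 N, if the wrist force passes 120 N, or if a joint passes its speed limit or range.

ROBOT

A 6-joint arm with a two-finger parallel gripper is mounted at the origin on the work surface. World frame = base frame: x ahead of the robot, y to its left, z up, the work surface at z = 0. Lengths are in m, angles in rad, forces in N, time in s.
With the tool pointing down it reaches from about 0.325 to 0.75 m from the base axis. Payload 7.6 kg.
Tool frame: the origin (TCP) lies midway between the tips of the shut fingers; the grasp point (between the pads) lies 19 mm behind it; x points along the fingers, z is the direction in which the jaws open and shut, and the axes are right-handed (so a half turn about x gives the same grasp; the last joint's range is limited). The gripper opens to 85 mm and grips with 20 to 120 N. Pads are 22 mm wide; open, the fingers measure 114 mm over their backs; the gripper's body (76 mm by 85 mm) begins 54 mm behind the grasp point. The pads swing forward as they close: fully open they stand 13 mm farther back than shut.
Start: joints at [1.139, 0.052, 1.401, -0, 1.689, -0.07], TCP at [0.186, 0.491, 0.231] pointing down, gripper open.
Joint ranges: [-2.9, 2.9], [-0.91, 2.17], [0.12, 2.37], [-1.06, 4.2], [0.26, 2.73], [-2.93, 2.93]. Speed limits (rad/s): [2.57, 2.57, 3.01, 3.14, 3.14, 3.14].

INTERFACE

Orientations are given as [roll, pitch, yaw] about the fixed x, y, z axes, in that order (R = Rz(yaw) Ry(pitch) Rx(roll)).
In Python, from station import arm gives the robot as it stands. The module is installed in compiled form; this text tells all that it offers.
- The arm moves only by the tool play_rows, never from a script. Its argument "moves" is a list of rows, each a list of 5 numbers: the finger opening in mm, from 0 to 85.4, then the shift along the world's x, y, z in mm, then the turn about the world's z in rad. In form: [[hand, x, y, z, roll], ...]. A call has 1 to 8 rows; each row is the pose to reach, as a shift and turn from the pose measured when the call began; what a row does not reach only later rows make up. A row lasts 1/8 s, in which the tool goes at most 62.5 mm and 10.7 degrees, less where a joint would pass 70% of its speed; a pose out of reach is approached as far as the arm can. A call with a gripper value outside its range is refused whole. The fingers move at their own pace and stop on an object; "force" is the grip in N (left out, the last holds). Time passes only in rows, so rows that repeat a pose let the fingers close. It gives the time, the measured TCP pose, the force and the opening at its end, in the units of the state.
- arm.sense(): the state, without advancing time (a new reading comes with each control period).
- arm.read_camera(name): name is "side" or "top"; returns a dict with "image" (420x560x3 uint8, blue, green, red), "depth" (420x560 float32, m along the optical axis (not along the pixel's ray), 0 where there is no reading), "mtx" (3x3 intrinsics, pixels), "position" and "attitude" of the camera in the world. Camera axes: x right, y down, z forward; pixel columns grow to the right and rows downward; lengths in m; the calibration is good to about 2 mm. A picture is of the moment at which its call begins.
- arm.sign_off(): hands the job in, once; it reports no verdict.
The state is a dict: "time_s": time; "q": joint angles; "qd": joint speeds; "joint_efforts": joint torques, N m; "eef_pos": TCP position; "eef_rot": TCP orientation; "ft_force": force on the tool from outside, world axes, zero at the start; "moment": the same for the moment, N m; "opening": opening from 0.0 (shut) to 1.0 (fully open).
Only numpy, scipy, OpenCV 4.12 (cv2) and the standard library are available. Lean on these libraries where they do the work, as an engineer would, in place of code of your own. Each camera call takes 0.05 s, during which the arm holds its last target.

## Working session

There is one attempt and no reset: what is moved stays moved. The work goes in short steps, Python scripts to look and compute and a tool call to move; the robot and the scene stay as the last step left them, time stands still between calls to the robot, and variables do not carry over. Pictures are saved under pics/ and viewed, and the job is handed in when it is done.

Besides the shell and the picture viewer there is one more tool, called after ">>>" by a JSON object that holds its "method" and its "body", one argument or row to a line. play_rows: Moves the arm, as the interface text tells. Its arguments: {"type":"object","properties":{"moves":{"type":"array","items":{"type":"array","items":{"type":"number"}}},"force":{"type":"number"}},"required":["moves"]}

```bash
mkdir -p pics
cat > h.py <<'E'
import numpy as np, cv2
from station import arm
from scipy.spatial.transform import Rotation as R
def cam(n):
    c=arm.read_camera(n); 
    a=np.array(c["attitude"],float); c["R"]=a if a.shape==(3,3) else (R.from_euler('xyz',a).as_matrix() if a.size==3 else R.from_quat(a).as_matrix())
    c["p"]=np.array(c["position"],float); c["K"]=np.array(c["mtx"],float); return c
def ray(c,u,v,z):
    d=c["R"]@np.linalg.inv(c["K"])@np.array([u,v,1.]); t=(z-c["p"][2])/d[2]; return c["p"]+t*d
def cloud(c):
    h,w=c["depth"].shape; u,v=np.meshgrid(np.arange(w),np.arange(h))
    P=np.stack([u,v,np.ones_like(u)],-1)@np.linalg.inv(c["K"]).T*c["depth"][...,None]
    return P@c["R"].T+c["p"]
def proj(c,P):
    q=c["K"]@(c["R"].T@(np.asarray(P)-c["p"])); return q[:2]/q[2]
E
python3 - <<'E'
from h import *
print(arm.sense())
for n in("top","side"):
    c=cam(n); print(n,c["position"],c["attitude"],c["mtx"])
    cv2.imwrite(f"pics/{n}0.png",c["image"])
    P=cloud(c);print(P[210,280],P[400,280],c["depth"][210,280])
E
```

```text
{'time_s': 0.0, 'q': array([ 1.13872410e+00,  5.28324894e-02,  1.40174563e+00,  1.92893197e-05,
        1.68859264e+00, -7.03205417e-02]), 'qd': array([ 5.13608922e-04, -1.74157247e-03, -4.15520336e-05, -3.16837903e-04,
        5.01374171e-04,  1.37127368e-03]), 'joint_efforts': array([-7.27532224e-04, -3.81678843e+01, -3.60180795e+01, -1.30898261e-04,
        6.35809789e-03,  2.45683862e-05]), 'eef_pos': array([0.18566002, 0.49074989, 0.23046411]), 'eef_rot': array([ 3.05913206,  1.56921811, -2.01500636]), 'ft_force': array([ 0.44001827,  0.64757878, -0.11084765]), 'moment': array([-0.05584312, -0.00557382, -0.0182058 ]), 'opening': 0.9959937158924692}
top [ 0.40779849 -0.01374702  1.30480797] [-3.03059426  0.02548059 -1.59018723] [[501.15620393   0.         274.98606935]
 [  0.         501.15620393 211.78149702]
 [  0.           0.           1.        ]]
[0.55679536 0.00327549 0.01302347] [0.08053759 0.01305357 0.01213521] 1.300387
side [ 0.3126511  -0.68273096  0.53812279] [-2.16236711e+00 -1.21914565e-03 -3.34646320e-01] [[420.35729737   0.         281.69160694]
 [  0.         420.35729737 210.25772749]
 [  0.           0.           1.        ]]
[0.56825975 0.06201519 0.00982876] [ 0.42056922 -0.36730805  0.00069915] 0.94818896
```

View pics/top0.png

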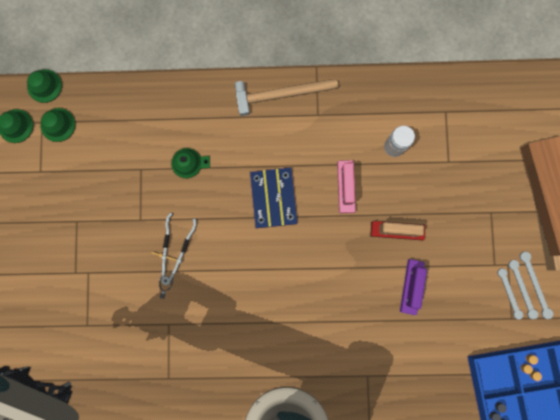

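View pics/side0.png

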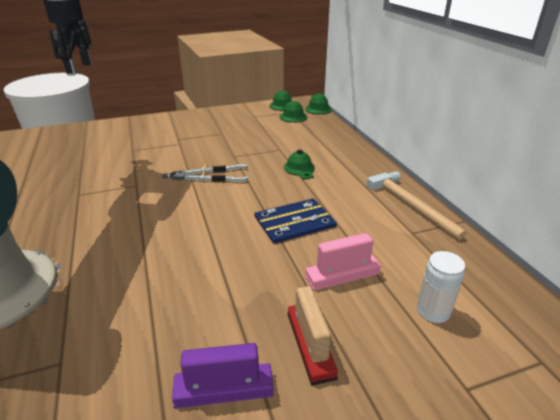

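Candidates for the scraper in the top view are the red foot with wooden handle at (398,230), the pink block at (347,187) and the purple block at (414,287). I choose the red one. The calipers are at (178,250), the plate at (273,198), the cap at (187,163) and the can at (400,140). Next I'll check close crops and measure.

Run:
```python
from h import *
c=cam("top"); I=c["image"]; hsv=cv2.cvtColor(I,cv2.COLOR_BGR2HSV)
a=cv2.resize(I[155:240,235:310],None,fx=5,fy=5,interpolation=cv2.INTER_CUBIC)
b=cv2.resize(I[205:305,360:440],None,fx=4,fy=4,interpolation=cv2.INTER_CUBIC)
d=cv2.resize(I[205:305,145:210],None,fx=4,fy=4,interpolation=cv2.INTER_CUBIC)
W=np.zeros((430,375+320+65*4//1,3),np.uint8)[:, :955]
W[:425,:375]=a;W[:400,375:695]=b;W[:400,695:955]=d
cv2.imwrite("pics/crop0.png",cv2.resize(W,(800,360)))
def rect(m,z,nm):
    cs,_=cv2.findContours(m,cv2.RETR_EXTERNAL,cv2.CHAIN_APPROX_NONE); k=max(cs,key=cv2.contourArea)
    pts=np.array([ray(c,*p[0],z)[:2] for p in k],np.float32); r=cv2.minAreaRect(pts*1000); print(nm,r,cv2.boundingRect(k)); return r
sub=np.zeros(I.shape[:2],np.uint8);sub[150:240,230:315]=255
m=cv2.inRange(hsv,(105,80,20),(130,255,200))&sub; m=cv2.morphologyEx(m,cv2.MORPH_CLOSE,np.ones((7,7)))
rect(m,.012,"plate")
m=cv2.inRange(hsv,(0,170,60),(6,255,255))|cv2.inRange(hsv,(174,170,60),(180,255,255)); s2=np.zeros_like(sub);s2[205:250,360:435]=255
m=cv2.morphologyEx(m&s2,cv2.MORPH_CLOSE,np.ones((15,15))); rect(m,.022,"foot")
P=cloud(c)
h=(P[...,2]>.065)&(s2>0); q=P[h]; print("handle",h.sum(),q.mean(0)); print(cv2.minAreaRect((q[:,:2]*1000).astype(np.float32)))
# chips: height above plate
pl=(sub>0)&(P[...,2]>.0165)&(P[...,2]<.03)
n,l,st,ce=cv2.connectedComponentsWithStats(pl.astype(np.uint8))
print(st[1:].tolist(),ce[1:].tolist())
# yellow line
y=cv2.inRange(hsv,(20,80,90),(38,255,255))&sub
n,l,st,ce=cv2.connectedComponentsWithStats(y)
for i in range(1,n):
    if st[i,4]>15:
        v,u=np.where(l==i); q=np.array([ray(c,a,b,.012)[:2]*1000 for a,b in zip(u,v)],np.float32); print("yel",st[i,4],cv2.fitLine(q,cv2.DIST_L2,0,.01,.01).ravel())
```

```text
plate ((590.7109375, 20.421245574951172), (145.46470642089844, 105.1460952758789), 4.932840347290039) (251, 168, 46, 59)
foot ((493.08966064453125, -295.3708190917969), (135.41171264648438, 37.57745361328125), 79.24885559082031) (371, 221, 54, 19)
handle 469 [ 0.49459445 -0.28345278  0.12422882]
((471.4034118652344, -176.92117309570312), (51.897613525390625, 346.3990783691406), 12.77503490447998)
[[289, 167, 1, 1, 1], [277, 169, 1, 2, 2], [284, 169, 2, 3, 3], [266, 171, 1, 1, 1], [275, 171, 1, 1, 1], [280, 170, 1, 1, 1], [251, 173, 3, 3, 3], [259, 173, 2, 2, 2], [262, 173, 2, 3, 3], [269, 173, 1, 1, 1], [273, 172, 1, 1, 1], [278, 172, 1, 1, 1], [283, 172, 1, 1, 1], [288, 173, 1, 1, 1], [290, 172, 1, 1, 1], [271, 175, 1, 1, 1], [273, 174, 2, 2, 2], [279, 174, 1, 2, 2], [286, 174, 1, 1, 1], [267, 177, 2, 2, 2], [279, 177, 1, 1, 1], [284, 177, 1, 1, 1], [252, 178, 1, 1, 1], [259, 178, 4, 9, 16], [264, 179, 1, 1, 1], [266, 179, 1, 1, 1], [277, 178, 1, 1, 1], [284, 179, 1, 1, 1], [290, 179, 1, 1, 1], [251, 181, 1, 1, 1], [256, 180, 1, 1, 1], [263, 181, 2, 3, 3], [278, 180, 7, 8, 23], [287
[... 3865 characters left out ...]
210.0], [270.0, 213.0], [284.0, 212.0], [254.5, 214.0], [263.0, 215.0], [265.5, 214.5], [273.0, 214.0], [275.0, 215.0], [283.0, 215.0], [256.0, 216.0], [269.0, 217.0], [278.5, 217.75], [288.0, 216.5], [257.0, 218.0], [267.0, 219.0], [273.0, 218.5], [284.5, 219.5], [294.0, 218.0], [254.0, 221.0], [258.0, 221.0], [266.0, 221.0], [280.0, 221.0], [287.0, 220.0], [292.0, 220.0], [274.0, 223.0], [284.5, 223.5], [287.0, 222.0], [291.0, 223.0], [257.0, 224.0], [272.0, 224.5], [259.0, 226.0], [261.5, 226.0]]
yel 58 [9.9628937e-01 8.6066522e-02 6.3615961e+02 7.8904963e+00]
yel 137 [9.9633473e-01 8.5540362e-02 5.9071765e+02 3.7964943e+01]
yel 65 [9.9601489e-01 8.9187190e-02 5.5299084e+02 6.1720264e-01]
```

View pics/crop0.png

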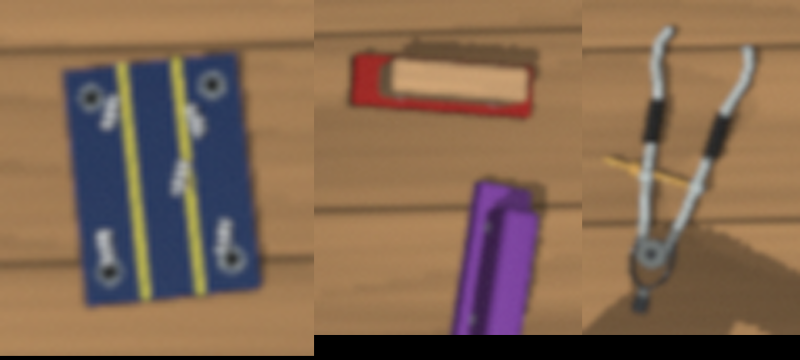

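The crop shows the red foot with the wooden handle, plus five chips on the plate, at about (261,181), (281,183), (277,197), (288,211) and (259,213). The calipers have their tips pointing away from the robot and the screw sticking out to +y. Now I'll refine the poses of the scraper and calipers.

Run:
```python
from h import *
c=cam("top"); I=c["image"]; hsv=cv2.cvtColor(I,cv2.COLOR_BGR2HSV); P=cloud(c)
m=cv2.inRange(hsv,(0,170,60),(6,255,255))|cv2.inRange(hsv,(174,170,60),(180,255,255)); m[:205]=0;m[250:]=0;m[:,:360]=0;m[:,435:]=0
low=[];left=None
for u in range(374,424):
    v=np.where(m[:,u])[0]
    if len(v): low.append(ray(c,u,v.max()+.5,.022)[:2]*1000)
print("low edge",cv2.fitLine(np.array(low,np.float32),cv2.DIST_HUBER,0,.01,.01).ravel())
v,u=np.where(m>0); print("u range",u.min(),u.max(), ray(c,u.min()-.5,229,.022),ray(c,u.max()+.5,233,.022))
# handle by lightness: window
s=I[220:242,380:430]; 
hm=np.zeros(I.shape[:2],np.uint8); hm[222:240,380:428]=((hsv[222:240,380:428,2]>150)&(hsv[222:240,380:428,1]<140)).astype(np.uint8)*255
k=max(cv2.findContours(hm,cv2.RETR_EXTERNAL,cv2.CHAIN_APPROX_NONE)[0],key=cv2.contourArea)
pts=np.array([ray(c,*p[0],.08)[:2]*1000 for p in k],np.float32); print("handle",cv2.minAreaRect(pts),cv2.boundingRect(k))
print("depth z med", np.median(P[...,2][hm>0]))
# calipers sleeves (black)
b=cv2.inRange(I,(0,0,0),(60,60,60)); b[:205]=0;b[305:]=0;b[:,:150]=0;b[:,210:]=0; b[258:]=0
n,l,st,ce=cv2.connectedComponentsWithStats(b)
for i in range(1,n):
    if st[i,4]>5:
        v,u=np.where(l==i); q=np.array([ray(c,a,d,.014)[:2]*1000 for a,d in zip(u,v)],np.float32); print("slv",st[i],ce[i],q.mean(0),cv2.minAreaRect(q))
for nm,px in dict(hinge=(165.5,283),).items(): print(nm,ray(c,*px,.014))
sd=cam("side"); J=sd["image"]
cv2.imwrite("pics/cal_side.png",cv2.resize(J[150:195,150:260],None,fx=7,fy=7,interpolation=cv2.INTER_CUBIC))
cv2.imwrite("pics/cal_top.png",cv2.resize(I[205:305,145:210],None,fx=6,fy=6,interpolation=cv2.INTER_CUBIC))
s=arm.sense(); print(R.from_euler('xyz',s["eef_rot"]).as_matrix().round(3))
```

```text
low edge [ 1.01219654e-01  9.94864106e-01  4.78321991e+02 -2.96959198e+02]
u range 371 424 [ 0.50176257 -0.22694846  0.022     ] [ 0.48864526 -0.36330869  0.022     ]
handle ((496.81536865234375, -296.2478942871094), (97.31415557861328, 23.676504135131836), 83.54377746582031) (383, 223, 41, 13)
depth z med 0.08000778228833327
slv [164 236   5  11  39] [166.23076923 241.23076923] [481.865   299.52957] ((482.3345947265625, 299.376708984375), (8.724761009216309, 27.18923568725586), 78.86538696289062)
slv [182 240   7  12  39] [185.02564103 245.69230769] [469.32016 250.61621] ((469.3280944824219, 250.411865234375), (8.261968612670898, 29.248456954956055), 71.39300537109375)
hinge [0.37471575 0.30090361 0.014     ]
[[-0.    -0.935  0.354]
 [-0.001  0.354  0.935]
 [-1.     0.    -0.001]]
```

View pics/cal_top.png

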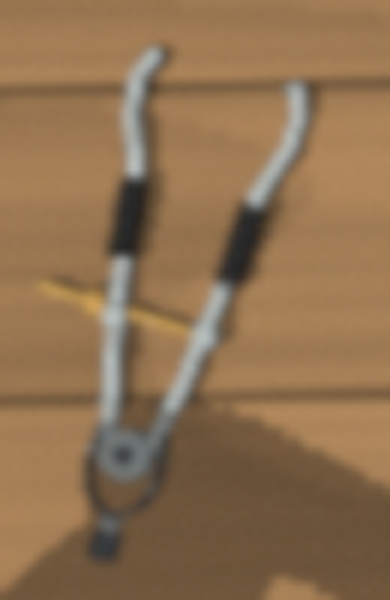

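View pics/cal_side.png

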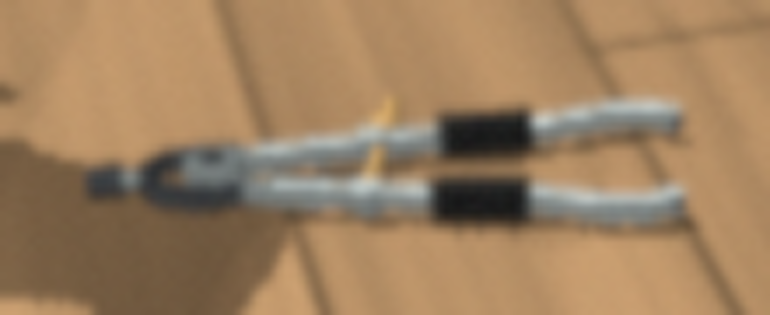

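The estimates, in mm and rad, are:

| Item | Position | Yaw |
|---|---|---|
| Scraper | (497,-296) | -0.105 |
| Calipers grip | (476,275) | -0.25 |
| Plate | (591,20) | 0.087 |

Next is the move over to the scraper.

>>> {"method": "play_rows", "body": {
  "moves": [
    [85,30,-50,0,-0.15],
    [85,60,-100,0,-0.3],
    [85,100,-150,0,-0.45],
    [85,140,-200,0,-0.6],
    [85,180,-255,0,-0.75],
    [85,215,-310,0,-0.9],
    [85,240,-360,0,-1.0],
    [85,255,-400,0,-1.1]
  ],
  "force": 60
}}

```text
time_s: 1.25
eef_pos: [0.4414, 0.0886, 0.2308]
eef_rot: [-3.029, 1.57, -2.925]
ft_force: [0.7, 1.2, 0.5]
opening: 0.996
```

```bash
cat > st.py <<'E'
from h import *
s=arm.sense(); M=R.from_euler('xyz',s["eef_rot"]).as_matrix()
print("t",round(s["time_s"],2),"tcp",(s["eef_pos"]*1000).round(1),"jawyaw",round(np.arctan2(M[1,2],M[0,2]),4),"tool x",M[:,0].round(3),"F",s["ft_force"].round(1),"op",round(s["opening"]*85.4,2),"q",s["q"].round(2))
E
python3 st.py
```

```text
t 1.25 tcp [441.4  88.6 230.8] jawyaw 0.1043 tool x [-0.001 -0.    -1.   ] F [0.7 1.2 0.5] op 85.03 q [ 0.12 -0.16  1.61 -0.    1.7   0.01]
```

>>> {"method": "play_rows", "body": {
  "moves": [
    [85,8,-55,0,-0.05],
    [85,16,-110,0,-0.1],
    [85,24,-165,0,-0.15],
    [85,32,-220,0,-0.21],
    [85,40,-275,0,-0.21],
    [85,48,-330,0,-0.21],
    [85,56,-385,-20,-0.21],
    [85,56,-385,-40,-0.21]
  ]
}}

```text
time_s: 2.25
eef_pos: [0.4968, -0.2997, 0.189]
eef_rot: [3.096, 1.569, 2.986]
ft_force: [0.8, 0.2, 0.9]
opening: 0.999
```

```bash
python3 st.py
python3 - <<'E'
from h import *
for n in("side","top"):
    c=cam(n); cv2.imwrite(f"pics/{n}1.png",c["image"])
E
```

```text
t 2.25 tcp [ 496.8 -299.7  189. ] jawyaw -0.1099 tool x [-0.002  0.    -1.   ] F [0.8 0.2 0.9] op 85.3 q [-0.61  0.22  1.3  -0.    1.62 -0.5 ]
```

View pics/side1.png

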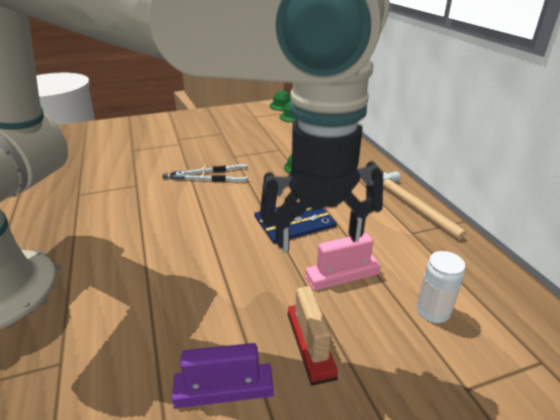

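The side view shows the fingers straddling the handle of the red scraper, with the handle around (313,330). The purple and pink blocks are clear of them. I'll descend and grip.

>>> {"method": "play_rows", "body": {
  "moves": [
    [85,0,2,-45,0],
    [85,0,3,-90,0],
    [85,0,3,-125,0],
    [85,0,3,-145,0],
    [85,0,3,-153,0],
    [85,0,3,-153,0],
    [55,0,3,-153,0],
    [40,0,3,-153,0]
  ]
}}

```text
time_s: 3.35
eef_pos: [0.4968, -0.2939, 0.0356]
eef_rot: [2.714, 1.566, 2.607]
ft_force: [0.1, 0.1, 0.4]
opening: 0.604
```

>>> {"method": "play_rows", "body": {
  "moves": [
    [15,0,0,0,0],
    [15,0,0,0,0],
    [15,0,0,0,0],
    [15,0,0,0,0],
    [15,0,0,0,0]
  ]
}}

```text
time_s: 3.98
eef_pos: [0.497, -0.2941, 0.0362]
eef_rot: [2.741, 1.567, 2.634]
ft_force: [-2.3, 0.7, 5.0]
opening: 0.299
```

```bash
python3 st.py
python3 - <<'E'
from h import *
c=cam("side"); cv2.imwrite("pics/side2.png",c["image"])
E
```

```text
t 3.98 tcp [ 497.  -294.1   36.2] jawyaw -0.1072 tool x [-0.003  0.002 -1.   ] F [-2.3  0.7  5. ] op 25.54 q [-0.6   0.35  1.46 -0.    1.33 -0.49]
```

View pics/side2.png

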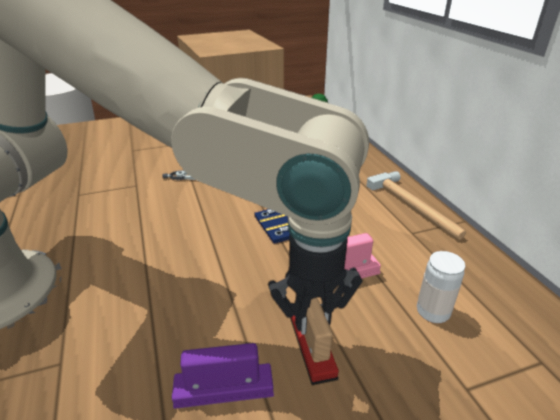

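The scraper is gripped: opening 25.5 mm and wrist load present. I'll lift it and carry it to the near edge of the plate.

>>> {"method": "play_rows", "body": {
  "moves": [
    [15,0,0,30,0],
    [15,0,5,70,0],
    [15,0,50,95,0.05],
    [15,0,100,95,0.1],
    [15,-1,150,95,0.15],
    [15,-2,205,95,0.194],
    [15,-3,260,95,0.194],
    [15,-3,306,95,0.194]
  ]
}}

```text
time_s: 5.03
eef_pos: [0.4931, 0.014, 0.1302]
eef_rot: [2.776, 1.565, 2.863]
ft_force: [0.3, -0.4, -2.4]
opening: 0.297
```

>>> {"method": "play_rows", "body": {
  "moves": [
    [15,0,0,0,0],
    [15,0,0,0,0]
  ]
}}

```text
time_s: 5.28
eef_pos: [0.4927, 0.0138, 0.1293]
eef_rot: [2.882, 1.564, 2.97]
ft_force: [0.0, -0.3, -2.6]
opening: 0.297
```

```bash
python3 st.py
python3 - <<'E'
from h import *
c=cam("side"); cv2.imwrite("pics/side3.png",c["image"])
E
```

```text
t 5.28 tcp [492.7  13.8 129.3] jawyaw 0.088 tool x [-0.007  0.001 -1.   ] F [ 0.  -0.3 -2.6] op 25.38 q [-0.05  0.02  1.63  0.    1.49 -0.14]
```

View pics/side3.png

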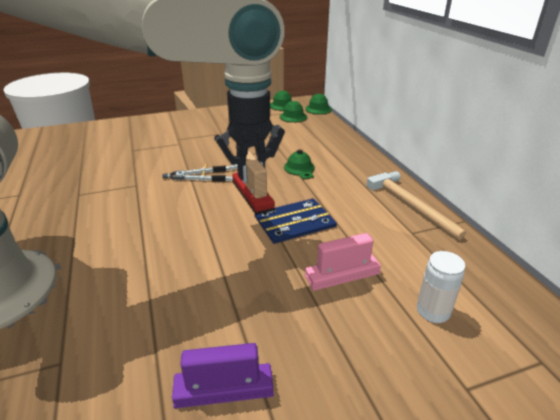

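The side view shows the scraper level, just short of the plate's near edge, around (255,185). I'll lower it to about 1 mm above the plate face, then stroke.

>>> {"method": "play_rows", "body": {
  "moves": [
    [15,0,0,-30,0],
    [15,0,0,-55,0],
    [15,0,0,-70,0],
    [15,0,0,-78,0],
    [15,0,0,-80,0],
    [15,0,0,-80,0],
    [15,0,0,-80,0]
  ]
}}

```text
time_s: 6.2
eef_pos: [0.4933, 0.0133, 0.0503]
eef_rot: [2.848, 1.566, 2.935]
ft_force: [0.2, 0.2, -2.8]
opening: 0.296
```

```bash
python3 st.py
python3 - <<'E'
from h import *
c=cam("side"); cv2.imwrite("pics/side4.png",cv2.resize(c["image"][120:260,180:370],None,fx=4,fy=4))
E
```

```text
t 6.2 tcp [493.3  13.3  50.3] jawyaw 0.087 tool x [-0.005  0.001 -1.   ] F [ 0.2  0.2 -2.8] op 25.26 q [-0.05  0.11  1.71  0.    1.32 -0.14]
```

View pics/side4.png

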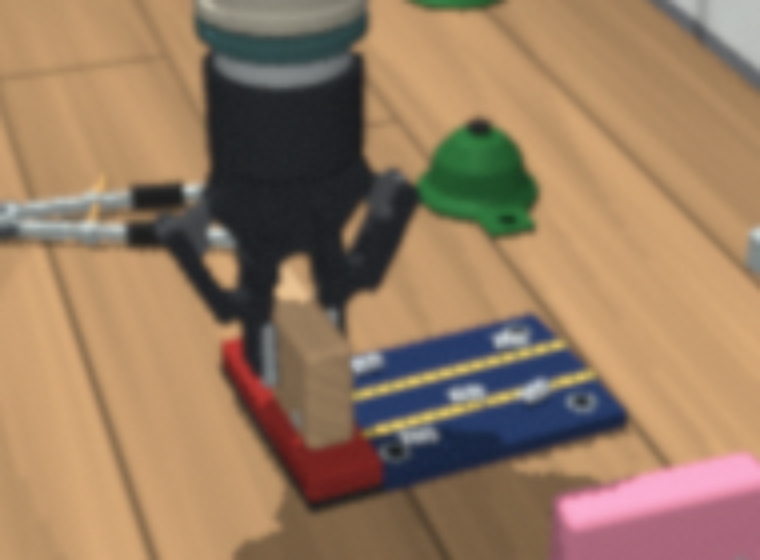

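>>> {"method": "play_rows", "body": {
  "moves": [
    [15,6,0.5,-1.2,0],
    [15,16,1.4,-1.2,0],
    [15,26,2.3,-1.2,0],
    [15,36,3.1,-1.2,0],
    [15,46,4,-1.2,0],
    [15,56,4.9,-1.2,0],
    [15,66,5.8,-1.2,0],
    [15,76,6.6,-1.2,0]
  ]
}}

```text
time_s: 7.25
eef_pos: [0.5699, 0.0199, 0.0489]
eef_rot: [2.853, 1.565, 2.941]
ft_force: [1.2, 0.5, -2.8]
opening: 0.299
```

```bash
python3 st.py
python3 - <<'E'
from h import *
c=cam("side"); cv2.imwrite("pics/side5.png",cv2.resize(c["image"][120:260,180:370],None,fx=4,fy=4))
E
```

```text
t 7.25 tcp [569.9  19.9  48.9] jawyaw 0.087 tool x [-0.005  0.001 -1.   ] F [ 1.2  0.5 -2.8] op 25.56 q [-0.03  0.32  1.48  0.    1.35 -0.12]
```

View pics/side5.png

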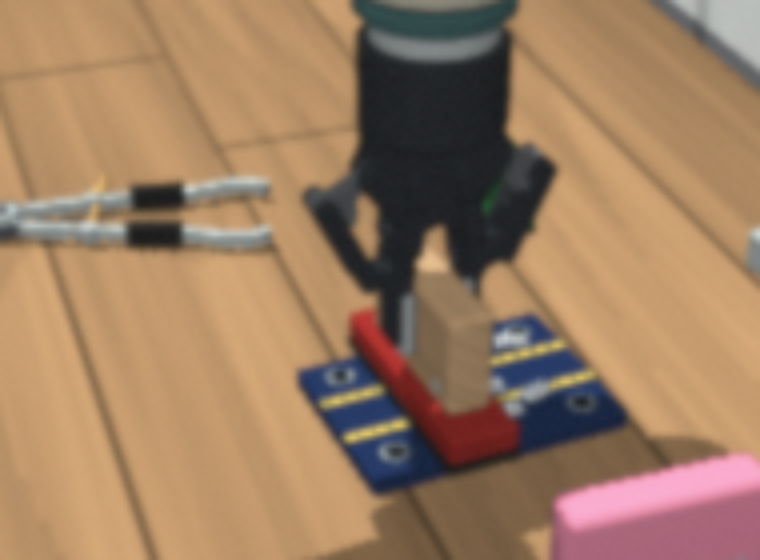

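The foot is sweeping the chips ahead of it, and the plate behind is clean. I'll carry on.

>>> {"method": "play_rows", "body": {
  "moves": [
    [15,12,1,0,0],
    [15,24,2.1,0,0],
    [15,36,3.1,0,0],
    [15,48,4.2,0,0],
    [15,60,5.2,0,0],
    [15,72,6.3,0,0],
    [15,84,7.3,0,0],
    [15,94,8.2,0,0]
  ]
}}

```text
time_s: 8.3
eef_pos: [0.6652, 0.0282, 0.0489]
eef_rot: [2.797, 1.566, 2.884]
ft_force: [0.5, -0.5, -2.2]
opening: 0.298
```

>>> {"method": "play_rows", "body": {
  "moves": [
    [15,6,0.5,0,0],
    [15,6,0.5,0,0]
  ]
}}

```text
time_s: 8.55
eef_pos: [0.6713, 0.0287, 0.0486]
eef_rot: [2.825, 1.566, 2.912]
ft_force: [-0.7, -0.4, -2.4]
opening: 0.297
```

```bash
python3 st.py
python3 - <<'E'
from h import *
c=cam("side"); cv2.imwrite("pics/side6.png",cv2.resize(c["image"][120:260,180:370],None,fx=4,fy=4))
E
```

```text
t 8.55 tcp [671.3  28.7  48.6] jawyaw 0.0871 tool x [-0.005  0.001 -1.   ] F [-0.7 -0.4 -2.4] op 25.4 q [-0.01  0.58  1.12  0.    1.44 -0.1 ]
```

View pics/side6.png

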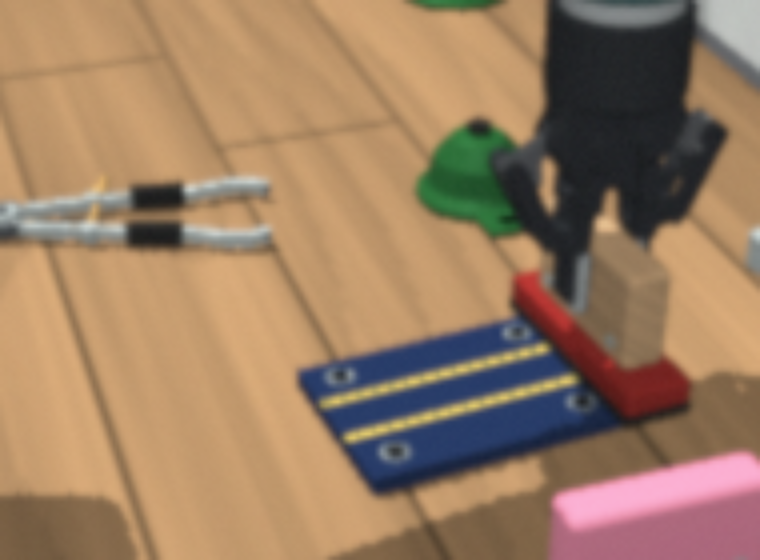

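>>> {"method": "play_rows", "body": {
  "moves": [
    [15,0,0,20,0],
    [15,0,0,50,0],
    [15,0,0,90,0],
    [15,-20,-50,100,-0.05],
    [15,-40,-100,100,-0.1],
    [15,-60,-150,100,-0.15],
    [15,-85,-200,100,-0.19],
    [15,-110,-240,100,-0.19]
  ]
}}

```text
time_s: 9.6
eef_pos: [0.5602, -0.2132, 0.1507]
eef_rot: [2.919, 1.568, 2.815]
ft_force: [0.5, -0.0, -2.2]
opening: 0.295
```

```bash
python3 st.py
python3 - <<'E'
from h import *
c=cam("side"); cv2.imwrite("pics/side7.png",cv2.resize(c["image"][120:260,180:420],None,fx=3,fy=3))
c=cam("top"); cv2.imwrite("pics/top7.png",c["image"])
E
```

```text
t 9.6 tcp [ 560.2 -213.2  150.7] jawyaw -0.1042 tool x [-0.002  0.001 -1.   ] F [ 0.5 -0.  -2.2] op 25.23 q [-0.43  0.3   1.28 -0.    1.56 -0.32]
```

View pics/side7.png

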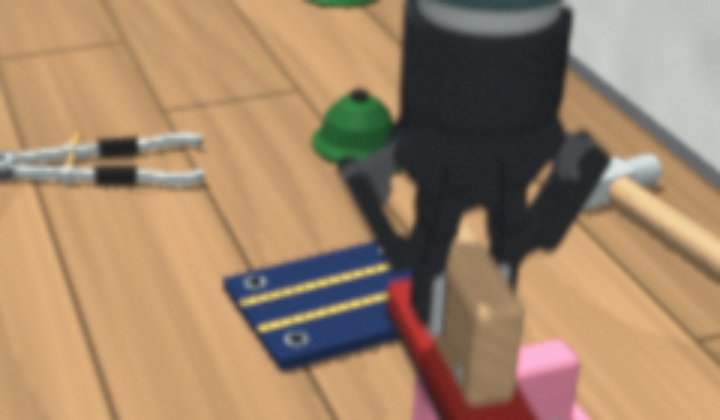

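View pics/top7.png

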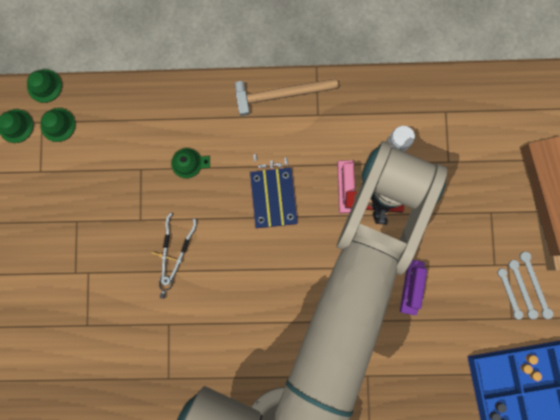

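Run:
```python
from h import *
I=cv2.imread("pics/top7.png"); cv2.imwrite("pics/z7.png",cv2.resize(I[145:235,235:310],None,fx=6,fy=6,interpolation=cv2.INTER_CUBIC))
c=cam("top"); I=c["image"]
m=((I.min(2)>150)).astype(np.uint8); m[:150]=0;m[172:]=0;m[:,:240]=0;m[:,300:]=0
n,l,st,ce=cv2.connectedComponentsWithStats(m)
cx=np.array([590.7,20.4]);y=.0868
for i in range(1,n):
    p=ray(c,*ce[i],.005)[:2]*1000-cx; print(st[i,4],ce[i].round(1),"plate xy",(np.array([[np.cos(y),np.sin(y)],[-np.sin(y),np.cos(y)]])@p).round(1))
```

```text
5 [254.2 156.4] plate xy [115.   38.5]
6 [285.3 160.8] plate xy [ 94.  -42.1]
5 [270.8 162.8] plate xy [93.  -3.4]
8 [277.5 164. ] plate xy [ 87.8 -20.6]
2 [263.5 165. ] plate xy [89.3 16.4]
1 [259. 166.] plate xy [87.9 28.5]
```

View pics/z7.png

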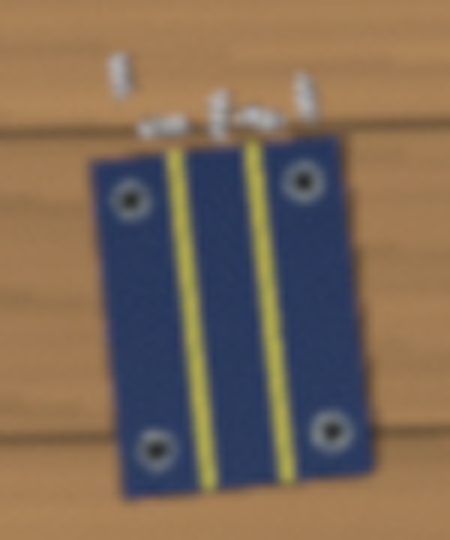

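All five chips lie beyond the far edge, at plate x of 88 to 115 mm, and the plate is clean. I'll put the scraper back at its original spot on the bench.

>>> {"method": "play_rows", "body": {
  "moves": [
    [15,-32,-41,0,0],
    [15,-63,-81,-10,0],
    [15,-63,-81,-45,0],
    [15,-63,-81,-75,0],
    [15,-63,-81,-95,0],
    [15,-63,-81,-107,0],
    [15,-63,-81,-113,0],
    [15,-63,-81,-114.2,0]
  ]
}}

```text
time_s: 10.75
eef_pos: [0.4977, -0.2942, 0.037]
eef_rot: [2.932, 1.569, 2.826]
ft_force: [0.4, 0.0, -3.1]
opening: 0.298
```

```bash
python3 st.py
```

```text
t 10.75 tcp [ 497.7 -294.2   37. ] jawyaw -0.1061 tool x [-0.002  0.001 -1.   ] F [ 0.4  0.  -3.1] op 25.47 q [-0.6   0.35  1.46 -0.    1.33 -0.49]
```

Still carrying the weight, so it needs to come down about 1 mm more before I release and lift.

>>> {"method": "play_rows", "body": {
  "moves": [
    [15,0,0,-0.8,0],
    [15,0,0,-1.2,0],
    [35,0,0,-1.2,0],
    [60,0,0,-1.2,0],
    [85,0,0,-1.2,0],
    [85,0,0,-1.2,0],
    [85,0,0,-1.2,0],
    [85,0,0,-1.2,0]
  ]
}}

```text
time_s: 11.75
eef_pos: [0.4977, -0.2941, 0.0358]
eef_rot: [2.904, 1.569, 2.798]
ft_force: [0.9, 0.3, 0.1]
opening: 0.996
```

>>> {"method": "play_rows", "body": {
  "moves": [
    [85,0,0,30,0],
    [85,0,0,80,0],
    [85,0,0,130,0],
    [85,0,10,160,0.1],
    [85,0,60,160,0.25],
    [85,0,120,160,0.42],
    [85,0,180,160,0.6],
    [85,0,240,160,0.78]
  ]
}}

```text
time_s: 12.75
eef_pos: [0.4974, -0.0524, 0.1959]
eef_rot: [3.084, 1.569, -2.519]
ft_force: [0.5, -0.1, -0.4]
opening: 1.0
```

```bash
python3 st.py
python3 - <<'E'
from h import *
c=cam("side"); cv2.imwrite("pics/side8.png",c["image"])
E
```

```text
t 12.75 tcp [497.4 -52.4 195.9] jawyaw 0.6794 tool x [-0.001 -0.001 -1.   ] F [ 0.5 -0.1 -0.4] op 85.43 q [-0.18 -0.    1.53 -0.    1.62 -0.86]
```

View pics/side8.png

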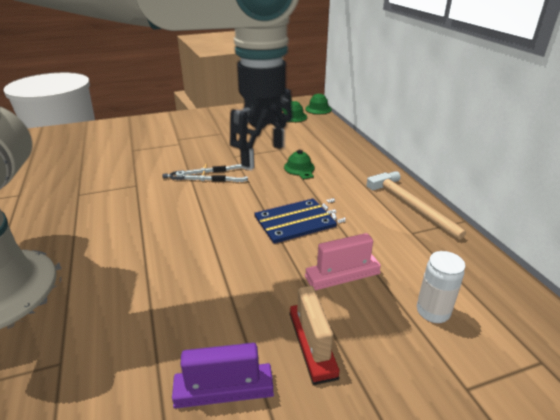

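The scraper stands upright on the bench with its handle at (315,330). Now I'll move to the calipers.

>>> {"method": "play_rows", "body": {
  "moves": [
    [85,-3,50,0,0.16],
    [85,-6,105,0,0.32],
    [85,-10,160,0,0.48],
    [85,-14,215,0,0.634],
    [85,-18,270,-20,0.634],
    [85,-22,327,-50,0.634],
    [85,-22,327,-85,0.634],
    [85,-22,327,-100,0.634]
  ]
}}

```text
time_s: 13.8
eef_pos: [0.4741, 0.2808, 0.0936]
eef_rot: [1.895, 1.565, -3.061]
ft_force: [-0.5, 0.2, -0.6]
opening: 0.999
```

>>> {"method": "play_rows", "body": {
  "moves": [
    [85,0,0,0,0],
    [85,0,0,0,0]
  ]
}}

```text
time_s: 14.05
eef_pos: [0.475, 0.2805, 0.0951]
eef_rot: [1.688, 1.567, 3.014]
ft_force: [-0.5, -0.5, 0.5]
opening: 0.996
```

```bash
python3 st.py
python3 - <<'E'
from h import *
c=cam("side"); cv2.imwrite("pics/side9.png",cv2.resize(c["image"][90:210,140:270],None,fx=5,fy=5,interpolation=cv2.INTER_CUBIC))
for n,p in dict(grip=(.4756,.2751,.008),tcp=arm.sense()["eef_pos"]).items(): print(n,(proj(c,p)-[140,90])*5)
E
```

```text
t 14.05 tcp [475.  280.5  95.1] jawyaw 1.3264 tool x [-0.004  0.001 -1.   ] F [-0.5 -0.5  0.5] op 85.1 q [ 0.47  0.22  1.5   0.    1.43 -0.86]
grip [397.64738225 419.24039515]
tcp [380.16596998 260.1077508 ]
```

View pics/side9.png

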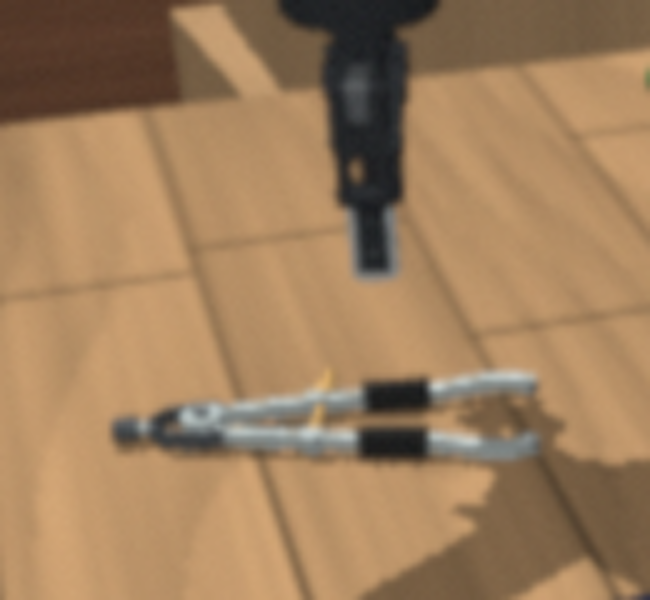

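Run:
```python
from h import *
c=cam("side")
for off in (.0425,.050,.057):
  for z in (.095,.100,.105,.110,.115):
    p=np.array([.475,.2805,z])-off*np.array([np.cos(1.326),np.sin(1.326),0]); print(off,z,((proj(c,p)-[140,90])*5).round(0))
```

```text
0.0425 0.095 [376. 298.]
0.0425 0.1 [376. 289.]
0.0425 0.105 [375. 279.]
0.0425 0.11 [374. 270.]
0.0425 0.115 [373. 260.]
0.05 0.095 [376. 305.]
0.05 0.1 [375. 296.]
0.05 0.105 [374. 286.]
0.05 0.11 [373. 276.]
0.05 0.115 [372. 267.]
0.057 0.095 [375. 312.]
0.057 0.1 [374. 302.]
0.057 0.105 [373. 292.]
0.057 0.11 [372. 283.]
0.057 0.115 [372. 273.]
```

The fingertip is about 13 mm behind the TCP when open, as stated. Descend with the TCP to z ≈ -1 mm, which puts the tips about 5 mm above the bench at the sleeve width.

>>> {"method": "play_rows", "body": {
  "moves": [
    [80,0.5,-5.5,-20,-0.01],
    [80,0.5,-5.5,-45,-0.01],
    [80,0.5,-5.5,-65,-0.01],
    [80,0.5,-5.5,-80,-0.01],
    [80,0.5,-5.5,-90,-0.01],
    [80,0.5,-5.5,-95,-0.01],
    [80,0.5,-5.5,-96,-0.01],
    [75,0.5,-5.5,-96,-0.01]
  ],
  "force": 40
}}

```text
time_s: 15.15
eef_pos: [0.4759, 0.2753, -0.0001]
eef_rot: [1.407, 1.568, 2.723]
ft_force: [-0.3, 0.1, -0.1]
opening: 0.88
```

>>> {"method": "play_rows", "body": {
  "moves": [
    [70,0,0,0,0],
    [66,0,0,0,0],
    [66,0,0,0,0]
  ]
}}

```text
time_s: 15.52
eef_pos: [0.4762, 0.2756, 0.0002]
eef_rot: [1.101, 1.568, 2.418]
ft_force: [-0.1, 0.4, 0.1]
opening: 0.771
```

```bash
python3 st.py
python3 - <<'E'
from h import *
c=cam("side"); cv2.imwrite("pics/side10.png",cv2.resize(c["image"][90:210,140:270],None,fx=5,fy=5,interpolation=cv2.INTER_CUBIC))
E
```

```text
t 15.53 tcp [4.762e+02 2.756e+02 2.000e-01] jawyaw 1.3167 tool x [-0.002  0.002 -1.   ] F [-0.1  0.4  0.1] op 65.85 q [ 0.46  0.33  1.57  0.    1.24 -0.86]
```

View pics/side10.png

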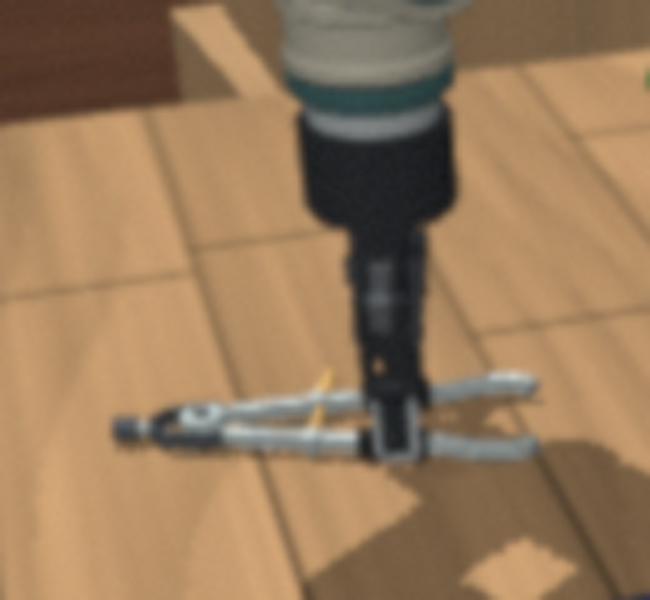

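The near finger sits centred over the near sleeve at crop (395,430). I'll squeeze to about 53 mm and lift a little.

>>> {"method": "play_rows", "body": {
  "moves": [
    [62,0,0,0,0],
    [59,0,0,0,0],
    [56,0,0,0,0],
    [53,0,0,0,0],
    [53,0,0,0,0],
    [53,0,0,0,0],
    [53,0,0,0,0]
  ]
}}

```text
time_s: 16.45
eef_pos: [0.4771, 0.2758, 0.0018]
eef_rot: [0.172, 1.568, 1.488]
ft_force: [-0.7, -1.1, 10.7]
opening: 0.627
```

```bash
python3 st.py
```

```text
t 16.45 tcp [477.1 275.8   1.8] jawyaw 1.3166 tool x [ 0.     0.002 -1.   ] F [-0.7 -1.1 10.7] op 53.57 q [ 0.46  0.33  1.57  0.    1.25 -0.86]
```

>>> {"method": "play_rows", "body": {
  "moves": [
    [53,0,0,2,0],
    [53,0,0,6,0],
    [53,0,0,14,0],
    [53,0,0,24,0],
    [53,0,0,40,0],
    [53,0,0,60,0],
    [53,0,0,70,0],
    [53,0,0,70,0]
  ]
}}

```text
time_s: 17.45
eef_pos: [0.4776, 0.276, 0.073]
eef_rot: [-0.322, 1.567, 0.994]
ft_force: [-1.1, 0.2, -2.1]
opening: 0.618
```

```bash
python3 st.py
python3 - <<'E'
from h import *
c=cam("side"); cv2.imwrite("pics/side11.png",cv2.resize(c["image"][70:210,130:290],None,fx=5,fy=5,interpolation=cv2.INTER_CUBIC)[:600])
E
```

```text
t 17.45 tcp [477.6 276.   73. ] jawyaw 1.3166 tool x [ 0.002  0.003 -1.   ] F [-1.1  0.2 -2.1] op 52.81 q [ 0.46  0.23  1.52  0.    1.38 -0.86]
```

View pics/side11.png

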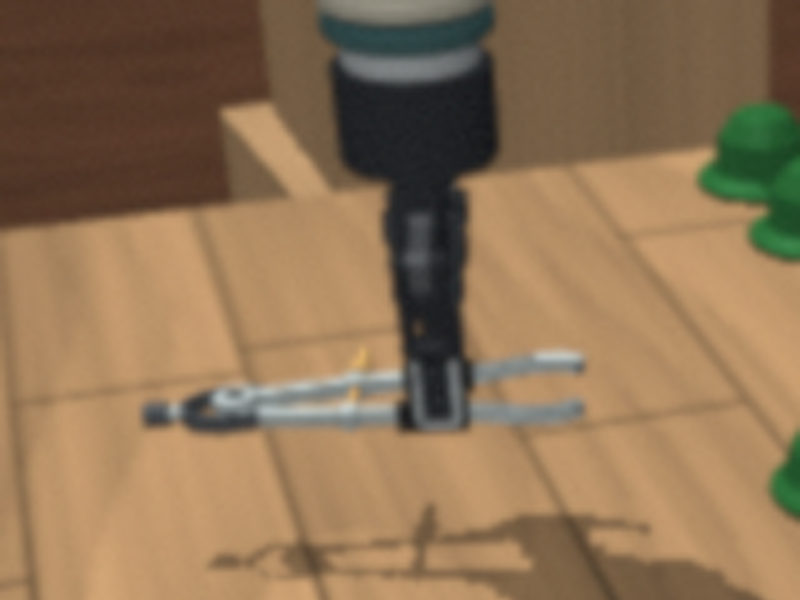

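The calipers are held level, clear of the bench. I'll close to 49 mm and carry them over the plate, turning to line up with the lines.

>>> {"method": "play_rows", "body": {
  "moves": [
    [51,5,-25,5,0.04],
    [49.5,12,-60,5,0.08],
    [49,18,-95,5,0.13],
    [49,25,-130,5,0.18],
    [49,32,-165,5,0.23],
    [49,39,-200,5,0.28],
    [49,46,-235,5,0.32],
    [49,51,-261,0,0.341]
  ]
}}

```text
time_s: 18.5
eef_pos: [0.528, 0.0133, 0.0713]
eef_rot: [0.353, 1.568, 2.011]
ft_force: [0.4, -0.1, -2.3]
opening: 0.574
```

>>> {"method": "play_rows", "body": {
  "moves": [
    [49,0,0,-10,0],
    [49,0,0,-20,0],
    [49,0,0,-20,0],
    [49,0,0,-20,0]
  ]
}}

```text
time_s: 19.0
eef_pos: [0.528, 0.0141, 0.0513]
eef_rot: [0.318, 1.568, 1.976]
ft_force: [0.3, 0.5, -1.8]
opening: 0.574
```

```bash
python3 st.py
python3 - <<'E'
from h import *
for n in ("side","top"):
    c=cam(n); cv2.imwrite(f"pics/{n}12.png",c["image"])
I=cv2.imread("pics/side12.png");cv2.imwrite("pics/s12.png",cv2.resize(I[100:260,180:360],None,fx=4,fy=4,interpolation=cv2.INTER_CUBIC)[:600])
I=cv2.imread("pics/top12.png");cv2.imwrite("pics/t12.png",cv2.resize(I[150:290,230:330],None,fx=4,fy=4,interpolation=cv2.INTER_CUBIC)[:600])
E
```

```text
t 19.0 tcp [528.   14.1  51.3] jawyaw 1.6587 tool x [-0.001  0.003 -1.   ] F [ 0.3  0.5 -1.8] op 49.02 q [-0.04  0.2   1.61  0.    1.33 -1.7 ]
```

View pics/s12.png

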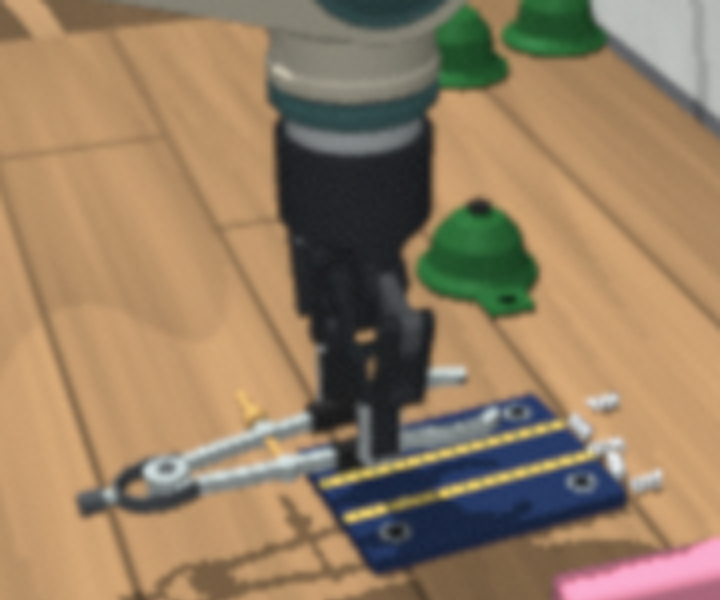

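View pics/t12.png

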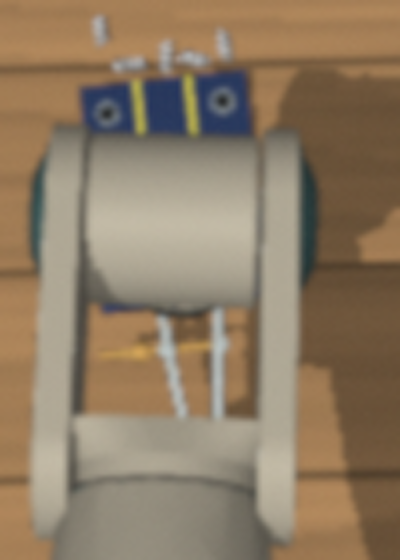

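In the side view both tips are visible, at crop (465,378) and (492,412), over the plate and level. From above the wrist hides them. I'll lower to the final height and measure with the side camera.

>>> {"method": "play_rows", "body": {
  "moves": [
    [49,0,0,-8,0],
    [49,0,0,-16,0],
    [49,0,0,-21,0],
    [49,0,0,-23,0],
    [49,0,0,-23,0],
    [49,0,0,-23,0]
  ]
}}

```text
time_s: 19.85
eef_pos: [0.5284, 0.0138, 0.029]
eef_rot: [-0.168, 1.568, 1.49]
ft_force: [-0.1, 0.2, -1.6]
opening: 0.572
```

```bash
python3 st.py
python3 - <<'E'
from h import *
c=cam("side"); cv2.imwrite("pics/side13.png",c["image"])
I=c["image"];cv2.imwrite("pics/s13.png",cv2.resize(I[180:245,250:350],None,fx=8,fy=8,interpolation=cv2.INTER_CUBIC)[:600])
cv2.imwrite("pics/s13b.png",cv2.resize(I[180:245,190:290],None,fx=8,fy=8,interpolation=cv2.INTER_CUBIC)[:600])
E
```

```text
t 19.85 tcp [528.4  13.8  29. ] jawyaw 1.6584 tool x [ 0.     0.002 -1.   ] F [-0.1  0.2 -1.6] op 48.85 q [-0.05  0.23  1.62  0.    1.29 -1.7 ]
```

View pics/s13.png

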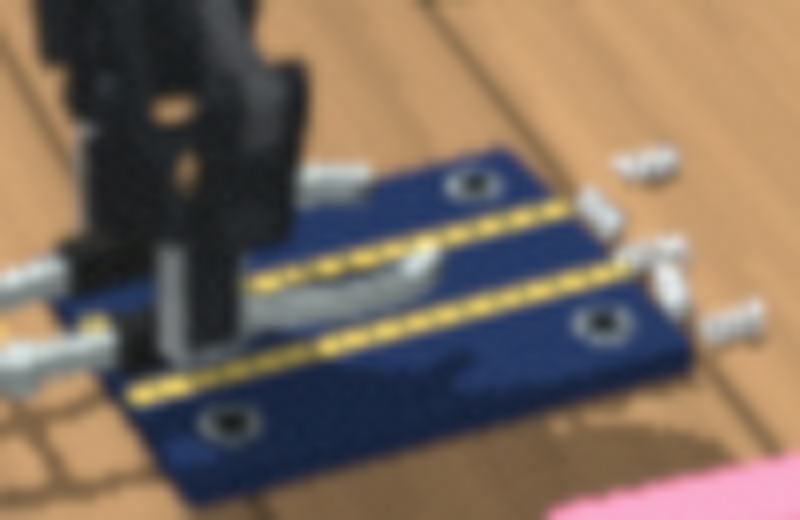

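View pics/s13b.png

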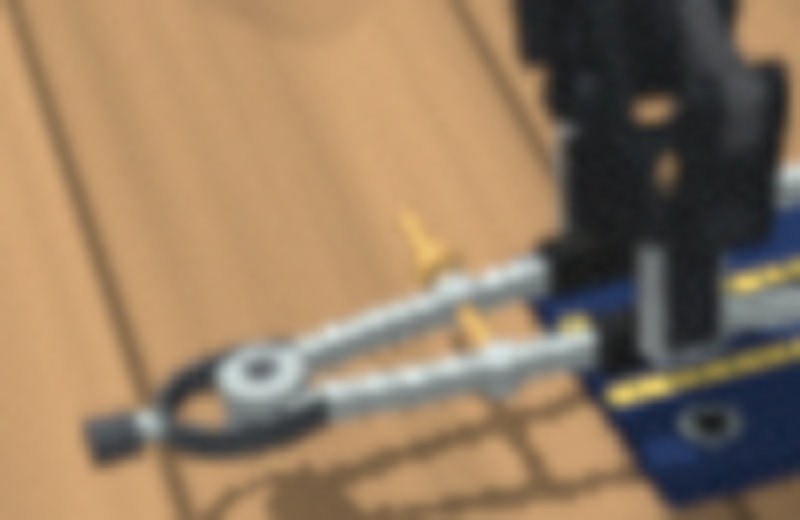

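Run:
```python
from h import *
c=cam("side"); s=arm.sense(); y=.0876
g=s["eef_pos"][:2]; ex=np.array([np.cos(y),np.sin(y)]); ey=np.array([-np.sin(y),np.cos(y)])
cr=lambda p:((p-[250,180])*8).round(0)
for z in(.030,.035,.040):
  for sg in(1,-1):
    p=np.append(g+.072*ex+sg*.017*ey,z); print(z,sg,cr(proj(c,p)))
# knob/hinge check
for z in(.030,.035,.040): print("hinge",z,((proj(c,np.append(g-.1*ex,z+.008))-[190,180])*8).round(0))
pc=np.array([.5907,.0204]); yp=.0868; px=np.array([np.cos(yp),np.sin(yp)]);py=np.array([-np.sin(yp),np.cos(yp)])
# check plate calibration in side: line ends, corners
for a,b in((.075,.017),(.075,-.017),(-.075,-.017),(-.075,-.055),(.075,-.055),(.075,.055)): print("plate",a,b,cr(proj(c,np.append(pc+a*px+b*py,.012))))
for nm,uv in dict(r=(304,211.9),l=(296.2,202.8)).items():
  for z in(.033,.037):
    d=ray(c,*uv,z)[:2]-pc; print(nm,z,(d@px*1000).round(1),(d@py*1000).round(1))
```

```text
0.03 1 [374. 207.]
0.03 -1 [429. 271.]
0.035 1 [374. 192.]
0.035 -1 [430. 255.]
0.04 1 [375. 176.]
0.04 -1 [430. 240.]
hinge 0.03 [271. 367.]
hinge 0.035 [270. 351.]
hinge 0.04 [268. 334.]
plate 0.075 0.017 [578. 206.]
plate 0.075 -0.017 [637. 268.]
plate -0.075 -0.017 [138. 399.]
plate -0.075 -0.055 [195. 481.]
plate 0.075 -0.055 [707. 340.]
plate 0.075 0.055 [516. 141.]
r 0.033 11.2 -15.8
r 0.037 8.5 -21.0
l 0.033 11.6 23.4
l 0.037 8.8 17.8
```

The model agrees with the side view to about 2 mm. For the lateral centring I'll cross-check in the top view, using the visible rear legs against the yellow-line midline.

Run:
```python
from h import *
c=cam("top"); I=c["image"]; 
cv2.imwrite("pics/t13.png",cv2.resize(I[215:275,245:310],None,fx=9,fy=9,interpolation=cv2.INTER_CUBIC))
pc=np.array([.5907,.02095]); yp=.0868; px=np.array([np.cos(yp),np.sin(yp)]);py=np.array([-np.sin(yp),np.cos(yp)])
hsv=cv2.cvtColor(I,cv2.COLOR_BGR2HSV)
for v in range(226,258):
    sat=hsv[v,:,1].astype(float); row=np.clip(110-sat,0,None); row[:262]=0; row[296:]=0
    n,l,st,ce=cv2.connectedComponentsWithStats((row>0).astype(np.uint8).reshape(1,-1)); o=[]
    for i in range(1,n):
        k=np.where(l[0]==i)[0]; u=(row[k]*k).sum()/row[k].sum(); d=ray(c,u,v,.032)[:2]-pc; o.append((round(u,1),len(k),round(d@px*1000,1),round(d@py*1000,1)))
    print(v,o)
```

```text
226 [(np.float64(278.0), 34, np.float64(-77.7), np.float64(-5.2))]
227 [(np.float64(278.2), 34, np.float64(-80.3), np.float64(-5.5))]
228 [(np.float64(277.7), 26, np.float64(-82.7), np.float64(-3.9)), (np.float64(294.7), 2, np.float64(-87.4), np.float64(-47.1))]
229 [(np.float64(276.8), 19, np.float64(-85.0), np.float64(-1.4)), (np.float64(294.8), 2, np.float64(-90.0), np.float64(-46.9))]
230 [(np.float64(271.2), 9, np.float64(-86.0), np.float64(13.1)), (np.float64(284.2), 5, np.float64(-89.6), np.float64(-19.9)), (np.float64(294.8), 2, np.float64(-92.5), np.float64(-46.6))]
231 [(np.float64(270.9), 5, np.float64(-88.5), np.float64(14.1)), (np.float64(284.3), 5, np.float64(-92.2), np.float64(-19.8)), (np.float64(294.7), 2, np.float64(-95.0), np.float64(-46.3))]
232 [(np.float64(271.0), 5, np.float64(-91.0), np.float64(14.2)), (np.float64(284.3), 5, np.float64(-94.7), np.float64(-19.5)), (np.float64(294.7), 2, np.float64(-97.6), np.float64(-45.9))]
233 [(np.float64(271.1), 5, np.float64(-93.6), np.float64(14.2)), (np.float64(284.3), 5, np.float64(-97.2), np.float64(-19.3)), (np.float6
[... 3285 characters left out ...]
, 3, np.float64(-142.9), np.float64(-40.5))]
251 [(np.float64(263.8), 5, np.float64(-137.1), np.float64(37.4)), (np.float64(274.9), 6, np.float64(-140.1), np.float64(9.3)), (np.float64(283.9), 6, np.float64(-142.5), np.float64(-13.4)), (np.float64(294.6), 3, np.float64(-145.4), np.float64(-40.2))]
252 [(np.float64(278.4), 34, np.float64(-143.5), np.float64(0.8))]
253 [(np.float64(278.2), 34, np.float64(-146.0), np.float64(1.6))]
254 [(np.float64(278.3), 34, np.float64(-148.5), np.float64(1.6))]
255 [(np.float64(278.4), 34, np.float64(-151.1), np.float64(1.5))]
256 [(np.float64(278.5), 34, np.float64(-153.6), np.float64(1.7))]
257 [(np.float64(278.5), 34, np.float64(-156.1), np.float64(1.9))]
```

View pics/t13.png

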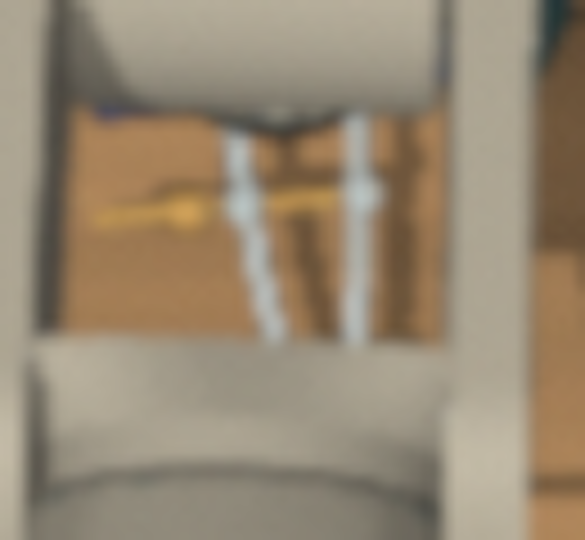

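The caliper midline sits about 2.5 mm to the -y side, and the side view and TCP estimates (about 2 mm) agree. I'll correct that.

>>> {"method": "play_rows", "body": {
  "moves": [
    [49,0,1,0,0.003],
    [49,0,2.3,0,0.006],
    [49,0,2.3,0,0.006],
    [49,0,2.3,0,0.006]
  ]
}}

```text
time_s: 20.5
eef_pos: [0.5284, 0.0161, 0.029]
eef_rot: [-0.147, 1.568, 1.517]
ft_force: [0.1, -0.1, -0.5]
opening: 0.576
```

```bash
python3 st.py
python3 - <<'E'
from h import *
t=cam("top"); I=t["image"]; hsv=cv2.cvtColor(I,cv2.COLOR_BGR2HSV)
pc=np.array([.5907,.02095]); yp=.0868; px=np.array([np.cos(yp),np.sin(yp)]);py=np.array([-np.sin(yp),np.cos(yp)])
L={0:[],1:[]}
for v in range(231,251):
    row=np.clip(110-hsv[v,:,1].astype(float),0,None)
    for i,(a,b) in enumerate(((265,279),(280,290))):
        k=np.arange(a,b); w=row[a:b]
        if w.sum()>0:
            d=ray(t,(w*k).sum()/w.sum(),v,.032)[:2]-pc; L[i].append((d@px*1000,d@py*1000))
A,B=[np.polyfit(*np.array(L[i]).T,1) for i in(0,1)]
for x in(-140,-115,-92): print("mid",x,((np.polyval(A,x)+np.polyval(B,x))/2).round(2))
c=cam("side");I=c["image"];cv2.imwrite("pics/s14.png",cv2.resize(I[190:240,265:345],None,fx=10,fy=10,interpolation=cv2.INTER_CUBIC))
for z in(.033,.036,.039):
  for b in(.017,-.017):
    q=proj(c,np.append(pc+.0105*px+b*py,z)); print("target",z,b,((q-[265,190]+.5)*10).round(0))
# bystanders
for nm,lo,hi in(("cap",(50,100,20),(80,255,160)),):
    m=cv2.inRange(hsv,lo,hi); m[:140]=0;m[185:]=0;m[:,:165]=0;m[:,215:]=0; v,u=np.where(m>0); print(nm,u.mean(),v.mean())
cv2.imwrite("pics/top14.png",t["image"])
E
```

```text
t 20.5 tcp [528.4  16.1  29. ] jawyaw 1.6644 tool x [ 0.     0.002 -1.   ] F [ 0.1 -0.1 -0.5] op 49.19 q [-0.04  0.23  1.62  0.    1.29 -1.71]
mid -140 -0.45
mid -115 -0.76
mid -92 -1.04
target 0.033 0.017 [324. 147.]
target 0.033 -0.017 [393. 226.]
target 0.036 0.017 [324. 136.]
target 0.036 -0.017 [394. 215.]
target 0.039 0.017 [325. 124.]
target 0.039 -0.017 [394. 203.]
cap 188.46875 162.8913043478261
```

View pics/s14.png

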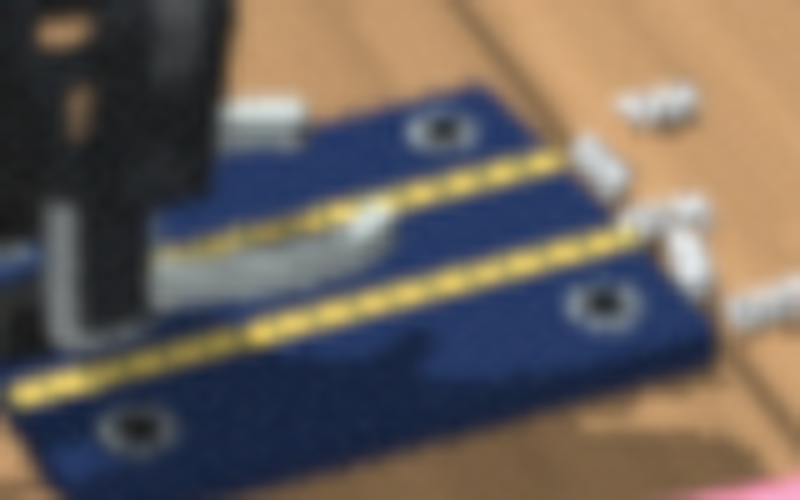

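View pics/top14.png

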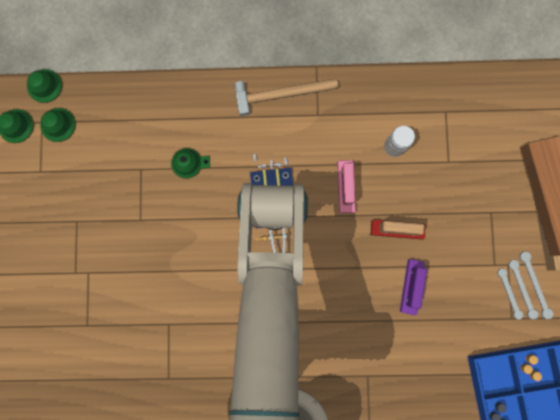

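The top-view midline is now about -1 mm at the rear legs. The side picture leaves the left tip uncertain, at crop (300,122), so I'll average several depth frames to get the tips in 3D.

Run:
```python
from h import *
D=[];J=[]
for i in range(16):
    c=cam("side"); D.append(c["depth"]); J.append(c["image"].astype(float))
D=np.array(D); D[D==0]=np.nan; print("std",np.nanstd(D,0)[205:215,285:300].mean())
c["depth"]=np.nan_to_num(np.nanmedian(D,0)).astype(np.float32); I=np.mean(J,0)
np.savez("avg.npz",I=I,P=cloud(c))
P=cloud(c); pc=np.array([.5907,.02095]); yp=.0868; px=np.array([np.cos(yp),np.sin(yp)]);py=np.array([-np.sin(yp),np.cos(yp)])
X=((P[...,:2]-pc)@px*1000);Y=((P[...,:2]-pc)@py*1000);Z=P[...,2]*1000
print("plate z",np.median(Z[222:230,310:320]))
m=(X>-70)&(X<40)&(np.abs(Y)<50)&(Z>20)&(Z<60)
for v in range(196,224):
    us=[u for u in range(275,312) if m[v,u]]
    print(v,[(u,int(round(X[v,u])),int(round(Y[v,u])),int(round(Z[v,u]))) for u in us][-14:])
cv2.imwrite("pics/s15.png",cv2.resize(I[195:225,270:315].astype(np.uint8),None,fx=17,fy=17,interpolation=cv2.INTER_NEAREST))
```

```text
std 0.0015602921
plate z 11.632191559211691
196 []
197 []
198 []
199 []
200 [(288, -5, 30, 41), (289, -4, 28, 41), (290, -1, 28, 41), (291, 1, 28, 40), (292, 3, 26, 41), (293, 4, 25, 41), (294, 6, 23, 41)]
201 [(287, -9, 27, 41), (288, -7, 26, 41), (289, -5, 25, 41), (290, -3, 25, 40), (291, -1, 23, 41), (292, 1, 23, 40), (293, 3, 21, 41), (294, 5, 20, 41), (295, 8, 22, 39)]
202 [(287, -10, 25, 40), (288, -8, 24, 39), (289, -6, 24, 39), (290, -3, 24, 39), (291, -2, 22, 39), (292, 1, 23, 38), (293, 2, 20, 39), (294, 4, 19, 39), (295, 6, 18, 39)]
203 [(287, -10, 25, 37), (288, -8, 25, 37), (289, -5, 25, 36), (290, -3, 24, 36), (291, -2, 22, 36), (292, 1, 21, 36), (293, 3, 21, 36), (294, 4, 18, 37), (295, 7, 19, 36)]
204 [(287, -10, 25, 34), (288, -8, 24, 34), (289, -5, 25, 33), (290, -3, 24, 33), (291, -1, 23, 33), (292, 1, 22, 33), (293, 3, 21, 33), (294, 5, 20, 33)]
205 []
206 []
207 []
208 []
209 []
210 [(302, 5, -19, 41)]
211 [(301, 1, -22, 41), (302, 3, -22, 41), (303, 5, -23, 41), (304, 8, -22, 40)]
212 [(300, -2, -23, 41), (301, 0, -24, 41), (302, 2, -25, 41), (303, 5, -24, 39),
[... 1779 characters left out ...]
24, 34), (285, -37, -23, 32), (286, -35, -24, 32), (287, -33, -25, 32), (288, -31, -25, 32), (289, -29, -27, 32), (290, -27, -26, 32), (291, -24, -27, 31), (292, -23, -28, 31)]
220 [(275, -65, -35, 46), (276, -62, -35, 45), (277, -60, -35, 44), (278, -59, -37, 45), (279, -56, -37, 44), (280, -48, -22, 32), (281, -45, -21, 31), (282, -43, -21, 31), (283, -41, -23, 31), (284, -38, -22, 30)]
221 [(275, -65, -37, 45), (276, -63, -36, 44), (277, -61, -37, 43), (278, -59, -37, 42), (279, -56, -37, 42)]
222 [(275, -65, -37, 42), (276, -63, -36, 41), (277, -60, -36, 40), (278, -58, -36, 39), (279, -56, -35, 38)]
223 [(275, -65, -35, 38), (276, -60, -30, 33), (277, -58, -30, 33), (278, -56, -30, 32)]
```

View pics/s15.png

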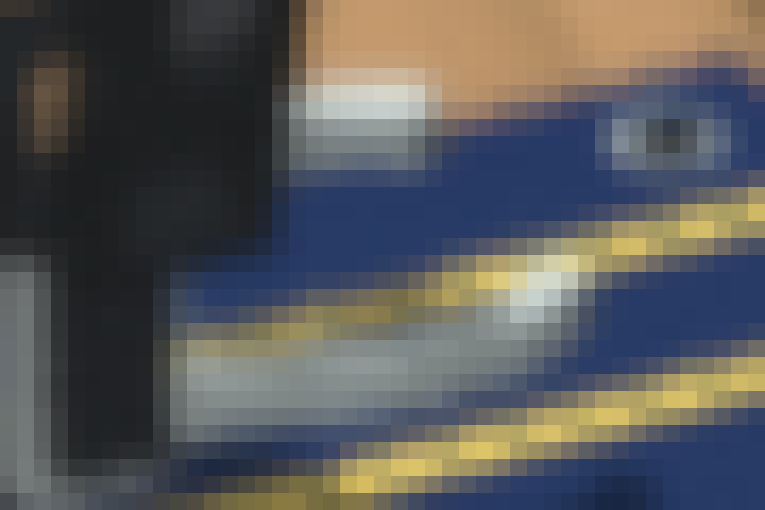

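Averaged depth is good: rod tops at z = 41 mm, bottoms about 31 mm, so the tips are at z ≈ 36 mm and the legs sit symmetric about the plate midline (±27 mm at the bow). The gap looks nearer 38–40 mm than 34, so I'll check leg spread against the rest picture (top0).

```bash
cat > legs.py <<'E'
from h import *
def prof(c,I,o,yaw,z,xs):
    ex=np.array([np.cos(yaw),np.sin(yaw)]);ey=np.array([-np.sin(yaw),np.cos(yaw)]); ys=np.arange(-.035,.0351,.0005); out=[]
    sat=255-cv2.cvtColor(I.astype(np.uint8),cv2.COLOR_BGR2HSV)[...,1].astype(np.float32)
    for x in xs:
        q=np.array([proj(c,np.append(o+x*ex+y*ey,z)) for y in ys],np.float32)
        w=cv2.remap(sat,q[:,0].reshape(1,-1),q[:,1].reshape(1,-1),cv2.INTER_LINEAR)[0]; r=[]
        for sg in(1,-1):
            k=(ys*sg>.004); yy=ys[k];ww=np.clip(w[k]-150,0,None); p=yy[ww.argmax()]; n=np.abs(yy-p)<.0065; r.append((yy[n]*ww[n]).sum()/max(ww[n].sum(),1e-6)*1000)
        out.append(r)
    return np.array(out)
E
python3 - <<'E'
from legs import *
t=cam("top"); s=arm.sense(); xs=np.arange(-.085,-.023,.004)
A=prof(t,cv2.imread("pics/top0.png"),np.array([.4756,.2751]),-.258,.010,xs)
B=prof(t,np.mean([cam("top")["image"].astype(float) for _ in range(6)],0),s["eef_pos"][:2],.0876,.033,xs)
for x,a,b in zip(xs,A,B): print(round(x*1000),a.round(1),(a[0]-a[1]).round(1),b.round(1),(b[0]-b[1]).round(1), "ang/leg",(((a[0]-a[1])-(b[0]-b[1]))/2/(x*1000+100)).round(4))
E
```

```text
-85 [12.2 -9.8] 22.0 [  9.8 -11. ] 20.8 ang/leg 0.0391
-81 [ 13.2 -10.6] 23.7 [ 11.  -11.6] 22.6 ang/leg 0.0295
-77 [ 14.1 -11. ] 25.1 [ 10.9 -12.4] 23.4 ang/leg 0.0369
-73 [ 14.1 -11.9] 26.0 [ 11.2 -13.2] 24.4 ang/leg 0.0294
-69 [ 15.1 -14.1] 29.2 [ 12.  -14.2] 26.3 ang/leg 0.0474
-65 [ 16.2 -14.4] 30.6 [ 12.4 -14.9] 27.3 ang/leg 0.0474
-61 [ 18.  -15.2] 33.1 [ 12.6 -15.4] 28.1 ang/leg 0.0651
-57 [ 18.7 -15.5] 34.2 [ 13.5 -15.8] 29.3 ang/leg 0.0574
-53 [ 18.8 -15.8] 34.6 [ 13.6 -16.3] 29.9 ang/leg 0.0509
-49 [ 19.5 -16.4] 35.9 [ 13.9 -17. ] 31.0 ang/leg 0.048
-45 [ 21.7 -17.9] 39.6 [ 15.  -17.9] 32.9 ang/leg 0.0611
-41 [ 22.4 -20.2] 42.5 [ 15.9 -19.9] 35.8 ang/leg 0.057
-37 [ 22.3 -19.4] 41.7 [ 15.  -17.4] 32.4 ang/leg 0.0736
-33 [ 22.2 -19. ] 41.2 [ 15.6 -17.7] 33.3 ang/leg 0.0592
-29 [ 23.7 -19.8] 43.5 [ 15.8 -18.2] 34.0 ang/leg 0.0664
-25 [ 23.9 -20.4] 44.3 [ 15.6 -18.5] 34.1 ang/leg 0.0677
```

Run:
```python
from h import *
c=cam("side"); I=cv2.imread("pics/side0.png"); cv2.imwrite("pics/rest.png",cv2.resize(I[155:190,225:260],None,fx=17,fy=17,interpolation=cv2.INTER_NEAREST))
```

```text
(no output)
```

View pics/rest.png

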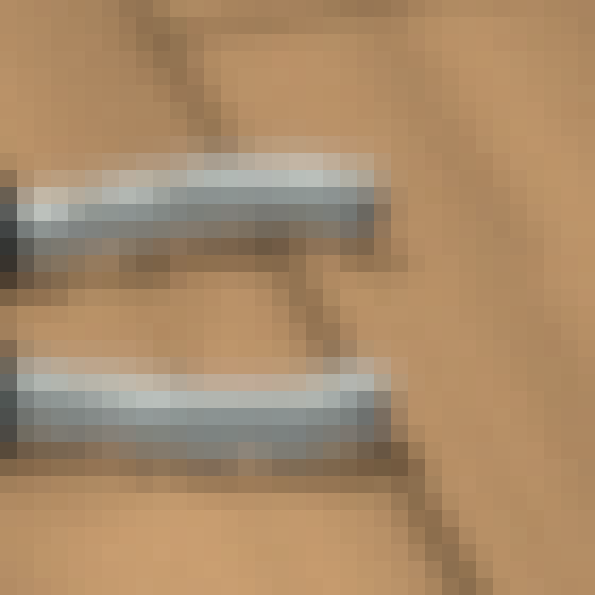

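Run:
```python
from h import *
c=cam("side")
def g(a,b,z,o=np.array([.5907,.02095]),yw=.0868):
    A,B=ray(c,*a,z)[:2],ray(c,*b,z)[:2]; R2=np.array([[np.cos(yw),np.sin(yw)],[-np.sin(yw),np.cos(yw)]])
    print((R2@(A-o)*1000).round(1),(R2@(B-o)*1000).round(1),"gap",(np.linalg.norm(A-B)*1000).round(1))
g((246.0,166.4),(246.6,178.5),.008,np.array([.4756,.2751]),-.258)
g((294.9,201.85),(302.4,212.4),.036)
```

```text
[68.7 36. ] [ 69.9 -29.7] gap 65.7
[ 8.5 23.3] [  5.2 -20.6] gap 44.0
```

Applying the same end-picking method to the rest picture gives 65.7 mm against the true 56 mm, a bias of +9.7. The current 44.0 therefore corrects to about 34.3 mm. That agrees with the opening (about 33.6–34.7 mm) and with the leg angle (about 35 mm). One tiny centring nudge, then hold and check that it is still.

>>> {"method": "play_rows", "body": {
  "moves": [
    [48.8,0,0.5,0,0],
    [48.8,0,0.5,0,0],
    [48.8,0,0.5,0,0],
    [48.8,0,0.5,0,0],
    [48.8,0,0.5,0,0],
    [48.8,0,0.5,0,0],
    [48.8,0,0.5,0,0],
    [48.8,0,0.5,0,0]
  ]
}}

```text
time_s: 22.85
eef_pos: [0.5284, 0.0166, 0.029]
eef_rot: [-0.148, 1.568, 1.517]
ft_force: [0.8, 0.7, -1.7]
opening: 0.577
```

```bash
python3 st.py
python3 - <<'E'
from legs import *
D=[];J=[]
for i in range(12):
    c=cam("side"); D.append(c["depth"]);J.append(c["image"])
D=np.array(D); D[D==0]=np.nan; c["depth"]=np.nan_to_num(np.nanmedian(D,0)).astype(np.float32); P=cloud(c)
pc=np.array([.5907,.02095]); yp=.0868; px=np.array([np.cos(yp),np.sin(yp)]);py=np.array([-np.sin(yp),np.cos(yp)])
X=((P[...,:2]-pc)@px*1000);Y=((P[...,:2]-pc)@py*1000);Z=P[...,2]*1000
# top height along calipers (pitch/roll): steel tops
for a,b in((-170,-150),(-140,-120),(-120,-100),(-40,-20),(-20,0),(0,12)):
    for n,sg in(("L",1),("R",-1)):
        m=(X>a)&(X<b)&(Y*sg>2)&(Y*sg<34)&(Z>18)&(Z<50); z=Z[m]; print(a,b,n,m.sum(),np.percentile(z,85).round(1) if m.sum()>3 else None)
# anything on plate (chips)
m=(np.abs(X)<73)&(np.abs(Y)<53)&(Z>16)&(Z<23); print("low pts on plate",m.sum())
cv2.imwrite("pics/side16.png",J[-1])
E
```

```text
t 22.85 tcp [528.4  16.6  29. ] jawyaw 1.6644 tool x [ 0.     0.002 -1.   ] F [ 0.8  0.7 -1.7] op 49.25 q [-0.04  0.23  1.62  0.    1.29 -1.7 ]
-170 -150 L 32 38.1
-170 -150 R 74 37.0
-140 -120 L 44 35.3
-140 -120 R 49 35.0
-120 -100 L 75 37.2
-120 -100 R 58 37.1
-40 -20 L 0 None
-40 -20 R 47 39.4
-20 0 L 23 40.7
-20 0 R 42 40.2
0 12 L 18 41.2
0 12 R 14 41.1
low pts on plate 0
```

View pics/side16.png

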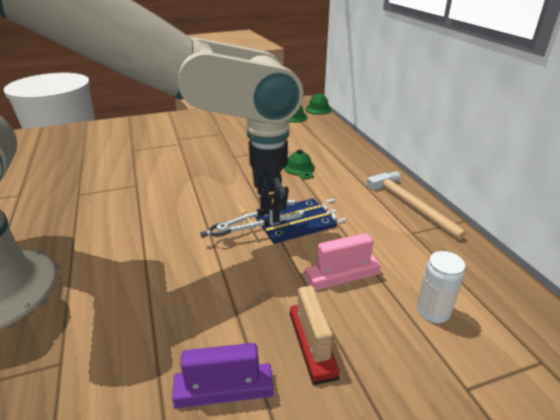

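The calipers are level (roll about 0, pitch about 0.045 rad) and steady. No chips are on the plate, the scraper is standing on the bench and the bystanders are in place. Handing in.

```bash
python3 -c "
from station import arm
print(arm.sign_off())"
```

```text
the job is handed in; nothing more can be done
None
```

The plate is wiped, the scraper is back on the bench, and the calipers are held over the two lines at about 34–35 mm, ready for you to run the nut up. I handed the job in at about 23 s; it reports no verdict.

**What I did:**
- **Chips:** I swept all five off the far edge in one stroke of the red scraper. They lie at plate x of 88 to 115 mm. The last depth check showed nothing left on the plate.
- **Scraper:** It stands released and upright near its starting spot, clear of the plate.
- **Bystanders:** The cap and the paint can look unmoved in the last pictures.

**Last checks on the calipers:**
- **Attitude:** They are nearly level, with roll about 0 and the tail about 0.045 rad low.
- **Height:** The tips are about 36 mm above the bench, which is 24 mm above the plate face.
- **Gap:** The opening reads 49.25 mm against 48.8 commanded. The opening, the leg angle and the bias-corrected side view all give a gap of about 34–35 mm.
- **Disagreement on the gap:** Raw depth readings of the tip ends, taken just before the final nudge, suggested 38–40 mm. I put that down to the picking method, because picking tip ends in the picture the same way gave 65.7 mm for the known 56 mm rest gap.
- **Centring:** The different estimates of the middle line disagree by about ±1.5 to 2 mm. That should still keep each tip within 4.5 mm of its line, but the wrist hid the tips from the top camera, so I could not confirm it from above.

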